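# Click the egg stand round to the red peg and lock it

## Robot

A 6-joint arm with a two-finger parallel gripper is mounted at the origin on the work surface; the furniture and walls round the work are solid. World frame = base frame: x ahead of the robot, y to its left, z up, the work surface at z = 0. Lengths are in m, angles in rad, forces in N, time in s.
With the tool pointing down it reaches from about 0.225 to 0.725 m from the base axis. Payload 3.1 kg.
Tool frame: the origin (TCP) lies midway between the tips of the shut fingers; the grasp point (between the pads) lies 19 mm behind it (env.pinch_z is the distance from the TCP to the grasp point, in m); z points along the fingers, y is the direction in which the jaws open and shut (so a half turn about z gives the same grasp; the last joint's range is limited). The gripper opens to 85 mm and grips with 20 to 120 N. Pads are 22 mm wide; open, the fingers measure 114 mm over their backs; the gripper's body (76 mm by 85 mm) begins 54 mm behind the grasp point. The pads swing forward as they close: fully open they stand 13 mm farther back than shut.
Start: joints at [-1.471, 0.048, 0.099, 1.622, 0, 1.443], TCP at [0.119, -0.511, 0.231] pointing down, gripper open.
Joint ranges: [-2.91, 2.91], [-0.99, 1.94], [-1.21, 1.42], [-2.12, 2.29], [-1.49, 1.47], [-3.14, 3.14]. Speed limits (rad/s): [2.79, 2.79, 3.14, 3.14, 3.14, 3.14].

## Interface

Orientations are given as a unit quaternion [x, y, z, w].
In Python, from cell import env gives the robot as it stands. The module is installed in compiled form; this text tells all that it offers.
- The arm moves only by the tool play_rows, never from a script. Its argument "commands" is a list of rows, each an object of numbers: "dx", "dy", "dz": the shift along the tool's x, y, z in cm; "turn": the turn about the tool's z in degrees; "gripper": the gripper command: -1 is fully open, 1 is shut, values between are in proportion. In form: [{"dx": .., "dy": .., "dz": .., "turn": .., "gripper": ..}, ...]. A call has 1 to 8 rows; each row is the pose to reach, as a shift and turn from the pose commanded when the call began, along the tool's axes at that moment; what a row does not reach only later rows make up. A row lasts 1/8 s, in which the tool goes at most 62.5 mm and 10.7 degrees, less where a joint would pass 70% of its speed; a pose out of reach is approached as far as the arm can. A call with a gripper value outside its range is refused whole. The fingers move at their own pace and stop on an object; "squeeze" is the grip in N (left out, the last holds). Time passes only in rows, so rows that repeat a pose let the fingers close. It gives the time, the measured TCP pose, the force and the opening at its end, in the units of the state.
- env.get_state(): the state, without advancing time (a new reading comes with each control period).
- env.snapshot(name): name is "scene" or "top" or "wrist"; returns the picture (400x640x3 uint8, blue, green, red); there is no depth.
- env.get_calibration(name): a dict with "vfov" (degrees; the focal length in pixels is half the picture's height over the tangent of half this angle, whatever the lens; pixels are square), "cx", "cy" (the principal point, pixels), "k1" (the pictures are not rectified: a ray, as slopes to the right and down, at radius r is drawn at 1 + k1 r^2 times it, then the intrinsics apply), "R" (3x3) and "t" (3): a world point X has camera coordinates R X + t. Camera axes: x right, y down, z forward; pixel columns grow to the right and rows downward; lengths in m; the calibration is good to about 2 mm. A picture is of the moment at which its call begins: read the wrist's pose just before it. get_calibration takes no time and is no camera call; for the wrist camera it gives the pose at the moment of the call.
- env.close_job(): hands the job in, once; it reports no verdict.
The state is a dict: "t": time; "q": joint angles; "dq": joint speeds; "tau": joint torques, N m; "tcp_pos": TCP position; "eef_rot": TCP orientation; "contact_force": force on the tool from outside, world axes, zero at the start; "torque": the same for the moment, N m; "grip_width": opening from 0.0 (shut) to 1.0 (fully open).
Only numpy, scipy, OpenCV 4.12 (cv2) and the standard library are available. Lean on these libraries where they do the work, as an engineer would, in place of code of your own. Each camera call takes 0.05 s, during which the arm holds its last target.

## Task

The wooden egg on the indexing stand has to be turned to its next painting position. With closed fingers push the springy orange thumb lever gently to the right, click by click, until the black pointer of the turntable stands at the red peg, without ever going past it, and let go of the lever. Then press the blue-capped lock pin fully down. The egg must stay in its cup, untouched, and the things around must stay where they are.

Things in the scene. Friction and masses are not known exactly. Their poses are not given: they have to be found in the camera images.
- index_stand: Fixed round wooden base, 152 mm across, 22 mm high; a lug at its right (-y) reaches 118 mm from the centre. Origin: centre of the underside; its z is the axis of turntable and lever. On its +x side, away from the robot, eight dots 68 mm from the axis mark the notches: notch k (0 to 7) at angle -0.525 + 0.15 k rad from its +x, counter-clockwise from above (10 mm apart).
- turntable (a joint): Angle of the 114 mm turntable (top 32 mm, cup rim 44 mm above the table) in rad, growing counter-clockwise from above; notch k is at 0.15 k, hard stop at 1.11. A hidden ball catch clicks it into the notches; a click takes about 0.1 s. The push at the lever pad needed to leave a notch differs between runs, about 4 to 11 N.
- pointer (a point): A point carried by the turntable in line with its black pointer, 68 mm from the axis (on the circle of the pegs) and 40 mm above the table; it coincides in plan with a peg when the pointer is at that peg's notch.
- lever_pad (a point): Top centre of the upright orange lever pad: 20 mm radially, 7 mm thick, 30 to 72 mm above the table, 90 mm from the axis, opposite the pointer when unloaded. A spring (0.3 N/mm at the pad) lets it yield 12 to 40 mm before the turntable clicks; each click drops the force by 2.5 to 4 N. Push it counter-clockwise (to stand -y), slowly (below 50 mm/s), under 18 N; do not pinch.
- red_peg_top (a point): Top of the red peg (5 mm thick, with a round 9 mm head), 40 mm above the table, 68 mm from the axis; it stands in the hole of notch 4, 5 or 6, two brass pegs in the others. Marks the wanted notch.
- red_peg: The same red peg; origin at its foot on the base.
- lock_pin (a joint): Travel of the lock pin in m: 0 up, 0.010 fully down; stays where left; needs about 4 N down plus a little for speed. Begins up.
- lock_top (a point): Centre of the top of the lock pin's flat blue cap (26 mm across), on the lug 98 mm from the axis; 50 mm above the table when up, 40 mm when down.
- egg: Wooden egg 43 mm wide, 57 mm high, standing loose in the cup on the axis; origin at its foot, 32 mm above the table; top at 89 mm.
- candle_jar: Amber candle jar with black lid, 60 mm across, 66 mm high, on the table left of the stand; origin centre of its underside.
- glue_stick: Glue stick standing, 27 mm across, 87 mm high, left of the stand, nearer the robot; origin centre of its underside.
- block_stamp: Wooden block stamp 34 x 34 x 24 mm on the table in front and right of the stand; origin centre of its underside.

How it is judged:
On the way:
1. the pointer stands at the red peg, the lever is let go, the lock pin is still up (horizontal distance between pointer and red_peg_top below 0.004 m and contact force between each of the fingers, the arm and turntable below 0.2 N and value of joint lock_pin below 0.003 m), for 0.2 s.
At the end, for the whole second after the job is handed in: Seen from above the pointer is within 4 mm of the red peg (in its notch), the lock pin is at least 8 mm down, the egg stands upright in its cup (within 10 mm of the axis), the turntable at rest (horizontal distance between pointer and red_peg_top below 0.004 m and value of joint lock_pin above 0.008 m and horizontal distance between egg and index_stand below 0.01 m and angle between egg's own z axis and vertical below 0.2 rad and velocity of joint turntable below 0.05 rad/s); the robot touches nothing.
It fails at once if the turntable goes past the red peg's notch (by more than 0.09 rad) ((y of red_peg in the frame of index_stand between 9.52201e-05 and 0.0100952 m and value of joint turntable above 0.69 rad) or (y of red_peg in the frame of index_stand between 0.0101712 and 0.0201712 m and value of joint turntable above 0.84 rad) or (y of red_peg in the frame of index_stand between 0.0199065 and 0.0299065 m and value of joint turntable above 0.99 rad)).
It fails at once if the lever or turntable is pushed with more than 18 N (contact force between any of the fingers, the arm and turntable above 18 N).
It fails at once if the robot touches the egg (contact force between any of the fingers, the arm and egg above 0.5 N).
It fails at once if the jar, glue stick or stamp is moved more than 15 mm or tipped over (distance of any of candle_jar, glue_stick, block_stamp from where it was at the start of the episode above 0.015 m or angle between any of candle_jar, glue_stick, block_stamp's own z axis and vertical above 0.35 rad).
It also fails if it takes over 64 s, if anything falls off the work surface, if the arm or the gripper's body presses on something with over 40 N, if the wrist force passes 120 N, or if a joint passes its speed limit or range.

## Working session

There is one attempt and no reset: what is moved stays moved. The work goes in short steps, Python scripts to look and compute and a tool call to move; the robot and the scene stay as the last step left them, time stands still between calls to the robot, and variables do not carry over. Pictures are saved under pics/ and viewed, and the job is handed in when it is done.

Besides the shell and the picture viewer there is one more tool, called after ">>>" as name([rows], argument=value, ...), one row to a line, values as JSON. play_rows: Moves the arm, as the interface text tells. Its arguments: {"type":"object","properties":{"commands":{"type":"array"},"squeeze":{"type":"number"}},"required":["commands"]}

```bash
mkdir -p pics; python3 - <<'E'
from cell import env
import cv2
s=env.get_state(); print(s)
for n in ("scene","top"):
    cv2.imwrite(f"pics/{n}0.png",env.snapshot(n)); print(n,env.get_calibration(n))
E
```

```text
{'t': 0.0, 'q': array([-1.47078727e+00,  4.87503944e-02,  9.75544178e-02,  1.62198654e+00,
       -3.58242492e-05,  1.44299568e+00]), 'dq': array([-0.00041332,  0.00083089,  0.00032559, -0.00125002, -0.00089464,
       -0.00183058]), 'tau': array([-1.90741762e-04, -3.38780951e+01,  3.20015001e+01,  2.02457781e-02,
       -1.65279166e-04,  1.79295746e-06]), 'tcp_pos': array([ 0.11848199, -0.51081755,  0.23009557]), 'eef_rot': array([ 9.93519144e-01,  1.13658644e-01, -1.33193395e-06, -1.19322695e-03]), 'contact_force': array([-0.26470105,  0.67289772, -0.0125931 ]), 'torque': array([ 0.01159953,  0.0126875 , -0.01675065]), 'grip_width': 0.9983178838289363}
scene {'vfov': 43.83286490707502, 'cx': 317.6081732913334, 'cy': 198.90878266848932, 'k1': 0.005278009899511133, 'R': array([[ 0.85151828, -0.52421608, -0.01068245],
       [-0.32856138, -0.51760461, -0.79002081],
       [ 0.40861233,  0.67622701, -0.61298695]]), 't': array([-0.3662389 ,  0.26750729,  0.61308161])}
top {'vfov': 42.723136714936736, 'cx': 314.6766695688001, 'cy': 201.94668112852335, 'k1': -0.1639170883486003, 'R': array([[ 0.00366057, -0.99971496,  0.02359232],
       [-0.99978316, -0.00414242, -0.02040787],
       [ 0.02049978, -0.0235125 , -0.99951334]]), 't': array([0.08814037, 0.47853581, 1.13727152])}
```

View pics/scene0.png

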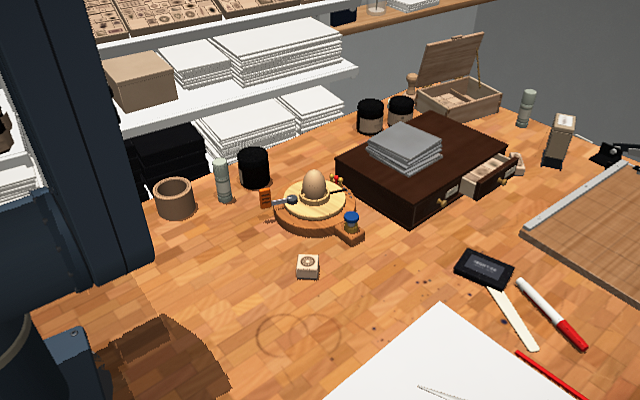

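View pics/top0.png

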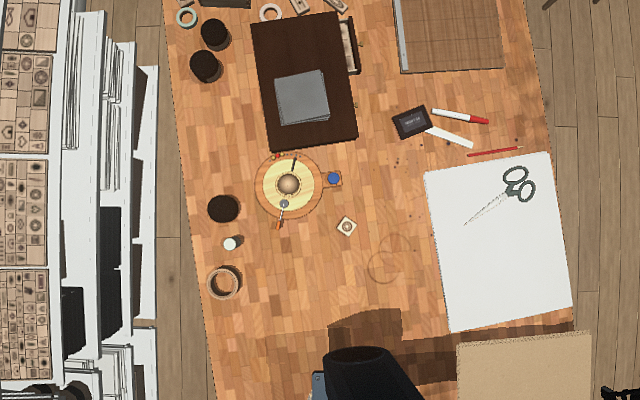

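```bash
python3 - <<'E'
import cv2
im=cv2.imread("pics/top0.png")
cv2.imwrite("pics/top0c.png",cv2.resize(im[80:230,240:440],None,fx=4,fy=4,interpolation=cv2.INTER_CUBIC))
E
```

```text
(no output)
```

View pics/top0c.png

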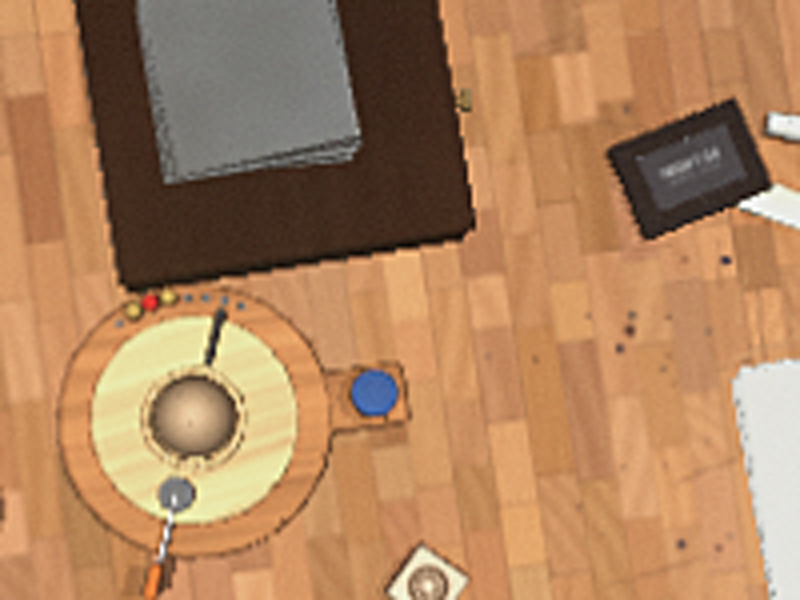

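```bash
cat > h.py <<'E'
import numpy as np, cv2
from cell import env
def K(c,h=400):
    f=h/2/np.tan(np.radians(c['vfov']/2)); return f
def ray(c,u,v):
    f=K(c); p=np.array([(u-c['cx'])/f,(v-c['cy'])/f]); q=p.copy()
    for _ in range(20): q=p/(1+c['k1']*(q@q))
    R=np.array(c['R']); t=np.array(c['t'])
    return -R.T@t, R.T@np.array([q[0],q[1],1])
def at(c,u,v,z):
    o,d=ray(c,u,v); return o+d*(z-o[2])/d[2]
def proj(c,X):
    x=np.array(c['R'])@np.array(X)+np.array(c['t']); p=x[:2]/x[2]; p=p*(1+c['k1']*(p@p)); return p*K(c)+[c['cx'],c['cy']]
E
python3 - <<'E'
from h import *
c=env.get_calibration("top")
P={'lock':(375,392,.05),'red':(151,302,.04),'brassL':(134,311,.04),'brassR':(169,297,.04),'dot7':(121,324,.022),'d3':(190,298,.022),'d2':(205,298,.022),'d1':(224,301,.022),'d0':(240,306,.022),
'ptip':(220,313,.034),'padtop':(152,580,.072),'jarlid':None,'baseL':(57,410,.022),'baseR':(330,420,.022),'baseB':(190,556,.022),'egg':(193,414,.07),'stamp':(428,580,.024)}
for k,a in P.items():
    if a: print(k,at(c,240+(a[0]+.5)/4-.5,80+(a[1]+.5)/4-.5,a[2]).round(4))
print('jar',at(c,223,208,.066),'glue',at(c,230,244,.087))
E
```

```text
lock [0.5296 0.0511 0.05  ]
red [0.5786 0.172  0.04  ]
brassL [0.5736 0.1812 0.04  ]
brassR [0.5813 0.1623 0.04  ]
dot7 [0.5683 0.1894 0.022 ]
d3 [0.5829 0.1515 0.022 ]
d2 [0.5829 0.1432 0.022 ]
d1 [0.5813 0.1328 0.022 ]
d0 [0.5786 0.124  0.022 ]
ptip [0.5734 0.1347 0.034 ]
padtop [0.4289 0.1691 0.072 ]
baseL [0.5208 0.2242 0.022 ]
baseR [0.516  0.0742 0.022 ]
baseB [0.441  0.1507 0.022 ]
egg [0.5162 0.1481 0.07  ]
stamp [0.4283 0.0201 0.024 ]
jar [0.46332496 0.2850789  0.066     ] glue [0.3887289  0.26689166 0.087     ]
```

```bash
python3 - <<'E'
from h import *
from scipy.optimize import least_squares
N={5:(.5786,.172),6:(.5736,.1812),4:(.5813,.1623),7:(.5683,.1894),3:(.5829,.1515),2:(.5829,.1432),1:(.5813,.1328),0:(.5786,.124)}
def pt(p,r,a): return np.array([p[0]+r*np.cos(p[2]+a),p[1]+r*np.sin(p[2]+a)])
def f(p):
    r=[pt(p,.068,-.525+.15*k)-N[k] for k in N]+[pt(p,.098,-np.pi/2)-(.5296,.0511)]
    return np.concatenate(r)
s=least_squares(f,[.516,.15,0]); p=s.x; print(p, (s.fun*1e3).round(1))
for n,q in (('ptip',(.5734,.1347)),('pad',(.4289,.1691))):
    d=np.array(q)-p[:2]; print(n,np.hypot(*d),np.arctan2(d[1],d[0])-p[2]+.525,(np.arctan2(-d[1],-d[0])-p[2]+.525))
print('red',pt(p,.068,.225),'pad at 5', pt(p,.09,np.pi+.225))
E
```

```text
[0.51509059 0.14761739 0.1485949 ] [-0.2  0.4  0.4  0.4  0.1  0.4 -0.1  0.6  0.   1.1 -0.  -0.8  0.1 -0.4
 -0.3 -1.4 -0.  -0.4]
ptip 0.05972307947736114 0.1583940973286896 3.2999867509184826
pad 0.08882747533600172 3.273729448119598 0.1321367945298051
red [0.57840004 0.17243499] pad at 5 [0.43129867 0.11477057]
```

```bash
cat >> h.py <<'E'
from scipy.spatial.transform import Rotation as Ro
C=np.array([.5151,.1476]); Y0=.1486
def yaw():
    R=Ro.from_quat(env.get_state()['eef_rot']).as_matrix(); return np.arctan2(R[1,0],R[0,0])
def goal(xyz,y):
    s=env.get_state(); R=Ro.from_quat(s['eef_rot']).as_matrix()
    d=R.T@(np.array(xyz)-s['tcp_pos'])*100
    dy=(y-yaw()+np.pi)%(2*np.pi)-np.pi
    print('t',s['t'],'tcp',s['tcp_pos'].round(4),'yaw',round(yaw(),3),'F',s['contact_force'].round(2),'q',s['q'].round(2)); print('dx dy dz',d.round(2),'turn',np.degrees(-dy).round(1))
E
python3 - <<'E'
from h import *
goal([.4352,.2019,.22],1.345)
E
```

```text
t 0.1 tcp [ 0.1185 -0.5109  0.2302] yaw 0.228 F [0.16 0.23 0.22] q [-1.47  0.05  0.1   1.62 -0.    1.44]
dx dy dz [ 46.95 -62.28   1.17] turn -64.0
```

>>> play_rows([
  {"dx": 24,"dy": -31,"dz": 0.6,"turn": -32,"gripper": 1},
  {"dx": 24,"dy": -31,"dz": 0.6,"turn": -32,"gripper": 1},
  {"dx": 24,"dy": -31,"dz": 0.6,"turn": -32,"gripper": 1},
  {"dx": 24,"dy": -31,"dz": 0.6,"turn": -32,"gripper": 1},
  {"dx": 47,"dy": -62.3,"dz": 1.2,"turn": -64,"gripper": 1},
  {"dx": 47,"dy": -62.3,"dz": 1.2,"turn": -64,"gripper": 1},
  {"dx": 47,"dy": -62.3,"dz": 1.2,"turn": -64,"gripper": 1},
  {"dx": 47,"dy": -62.3,"dz": 1.2,"turn": -64,"gripper": 1},
], squeeze=60)

```text
t: 1.1
tcp_pos: [0.3236, -0.0535, 0.2234]
eef_rot: [0.782, 0.623, 0.0, 0.0]
contact_force: [1.7, 0.1, 0.1]
grip_width: -0.0
```

```bash
python3 - <<'E'
from h import *
goal([.4352,.2019,.22],1.345)
E
```

```text
t 1.1 tcp [ 0.3236 -0.0535  0.2234] yaw 1.345 F [1.73 0.1  0.08] q [-0.37 -0.47 -0.35  1.69 -0.    1.43]
dx dy dz [27.39  5.17  0.33] turn 0.0
```

>>> play_rows([
  {"dx": 27,"dy": 5,"dz": 0.3,"turn": 0,"gripper": 1},
  {"dx": 27,"dy": 5,"dz": 0.3,"turn": 0,"gripper": 1},
  {"dx": 27,"dy": 5,"dz": 0.3,"turn": 0,"gripper": 1},
  {"dx": 27,"dy": 5,"dz": 0.3,"turn": 0,"gripper": 1},
  {"dx": 27,"dy": 5,"dz": 0.3,"turn": 0,"gripper": 1},
  {"dx": 27,"dy": 5,"dz": 0.3,"turn": 0,"gripper": 1},
  {"dx": 27,"dy": 5,"dz": 0.3,"turn": 0,"gripper": 1},
])

```text
t: 1.98
tcp_pos: [0.4319, 0.1959, 0.2203]
eef_rot: [0.782, 0.623, -0.001, -0.0]
contact_force: [-0.2, -0.7, 0.1]
grip_width: 0.004
```

```bash
python3 - <<'E'
from h import *
goal([.4352,.2019,.22],1.345)
c=env.get_calibration("wrist");cv2.imwrite("pics/w1.png",env.snapshot("wrist"))
np.save("w1.npy",c,allow_pickle=True)
print(c['vfov'],c['k1'])
cv2.imwrite("pics/s1.png",env.snapshot("scene"))
E
```

```text
t 1.975 tcp [0.4319 0.1959 0.2203] yaw 1.345 F [-0.22 -0.74  0.06] q [ 0.28 -0.08 -0.05  1.6  -0.    2.08]
dx dy dz [0.66 0.19 0.03] turn -0.0
59.978068785866355 -0.06655722296867023
```

View pics/w1.png

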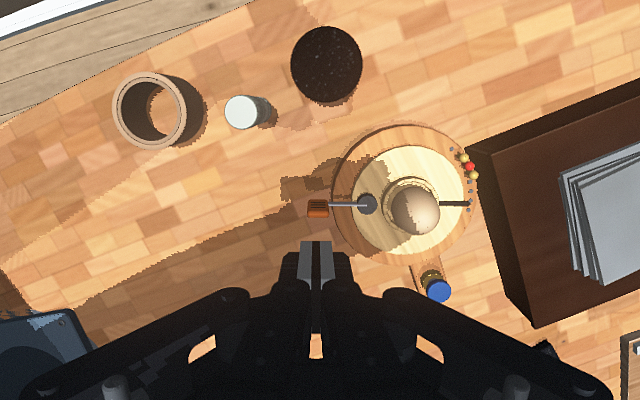

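View pics/s1.png

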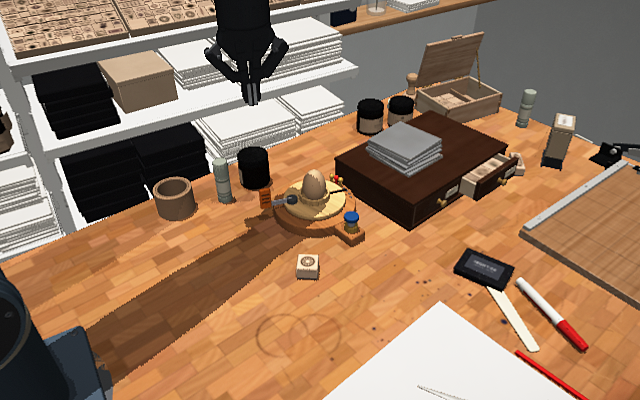

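```bash
python3 - <<'E'
from h import *
c=np.load("w1.npy",allow_pickle=True).item()
im=cv2.imread("pics/w1.png")
cv2.imwrite("pics/w1c.png",cv2.resize(im[120:320,280:500],None,fx=3.6,fy=3,interpolation=cv2.INTER_CUBIC))
for n,u,v,z in (('pad',318,206,.072),('lock',439,291,.05),('red',470,167,.04),('br6',463,158,.04),('br4',474,175,.04),('tip',467,204,.034),('jar',326,64,.066),('glue',240,112,.087)): print(n,at(c,u,v,z).round(4))
c2=env.get_calibration('scene'); print(-np.array(c2['R']).T@c2['t'])
E
```

```text
pad [0.4293 0.1762 0.072 ]
lock [0.5291 0.0528 0.05  ]
red [0.5779 0.1722 0.04  ]
br6 [0.5722 0.1823 0.04  ]
br4 [0.5809 0.1635 0.04  ]
tip [0.5732 0.1336 0.034 ]
jar [0.462  0.2902 0.066 ]
glue [0.388  0.2687 0.087 ]
[ 0.14923898 -0.46810766  0.58323502]
```

View pics/w1c.png

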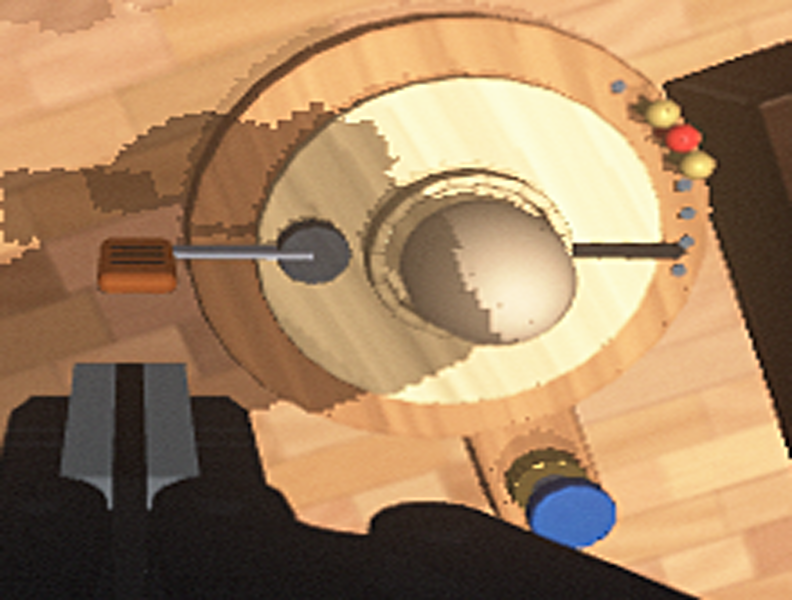

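```bash
cat >> h.py <<'E'
A0=np.pi-.2264
def arc(delta,off=.0145,r=.092,z=.045):
    A=A0+delta; t=np.array([-np.sin(A),np.cos(A)])
    p=C+r*np.array([np.cos(A),np.sin(A)])-off*t
    goal([p[0],p[1],z],A-np.pi/2)
E
python3 - <<'E'
from h import *
arc(0,.035)
E
```

```text
t 2.075 tcp [0.4322 0.1955 0.2207] yaw 1.343 F [-0.11 -0.27 -0.46] q [ 0.28 -0.09 -0.05  1.6  -0.    2.08]
dx dy dz [ 0.7  -0.04 17.57] turn -0.1
```

>>> play_rows([
  {"dx": 0.7,"dy": 0,"dz": 0,"turn": 0,"gripper": 1},
  {"dx": 0.7,"dy": 0,"dz": 5,"turn": 0,"gripper": 1},
  {"dx": 0.7,"dy": 0,"dz": 10,"turn": 0,"gripper": 1},
  {"dx": 0.7,"dy": 0,"dz": 13,"turn": 0,"gripper": 1},
  {"dx": 0.7,"dy": 0,"dz": 15,"turn": 0,"gripper": 1},
  {"dx": 0.7,"dy": 0,"dz": 16.5,"turn": 0,"gripper": 1},
  {"dx": 0.7,"dy": 0,"dz": 17.5,"turn": 0,"gripper": 1},
  {"dx": 0.7,"dy": 0,"dz": 17.5,"turn": 0,"gripper": 1},
])

```text
t: 3.08
tcp_pos: [0.4338, 0.2033, 0.0453]
eef_rot: [0.782, 0.623, -0.0, -0.0]
contact_force: [-0.4, 0.7, 1.1]
grip_width: 0.002
```

```bash
python3 - <<'E'
from h import *
arc(0)
cv2.imwrite("pics/s2.png",cv2.resize(env.snapshot("scene")[120:280,180:400],None,fx=3.6,fy=3.6))
w=env.snapshot("wrist");cv2.imwrite("pics/w2.png",w)
E
```

```text
t 3.075 tcp [0.4338 0.2033 0.0453] yaw 1.345 F [-0.44  0.66  1.06] q [ 0.3  -0.03 -0.35  1.25  0.    2.1 ]
dx dy dz [-2.15 -0.03  0.03] turn 0.0
```

View pics/s2.png

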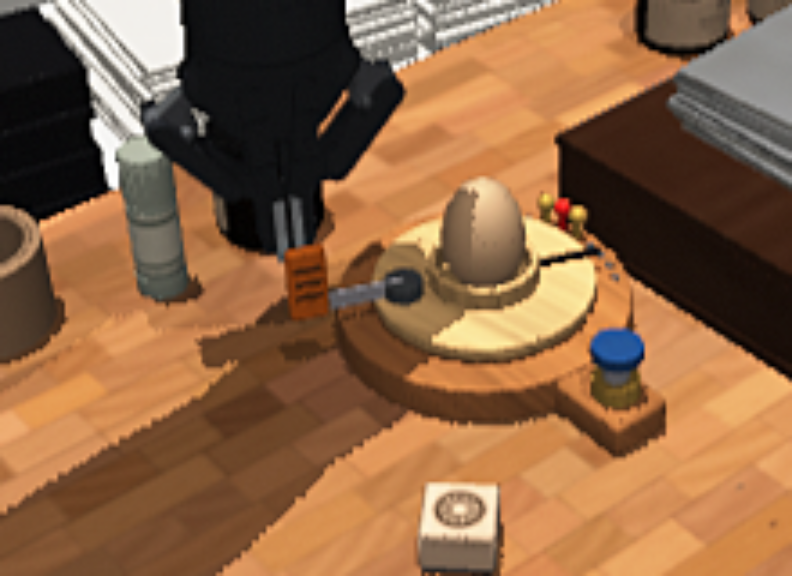

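View pics/w2.png

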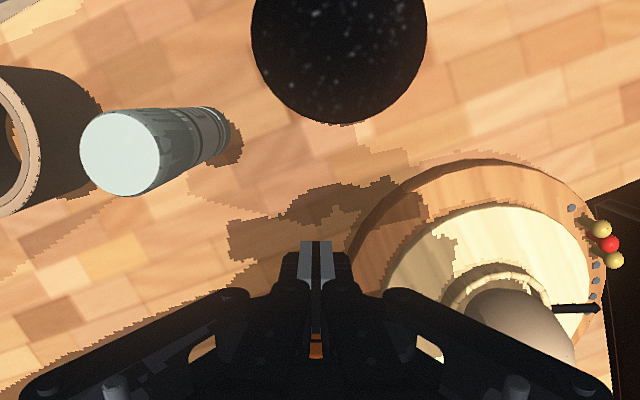

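```bash
python3 - <<'E'
from h import *
c=env.get_calibration('scene')
for d in (.04,.05,.06,.07):
  for h in (.1,.12,.14,.16): print(d,h,proj(c,[.4338+.975*d,.2033-.224*d,h]).round(0))
E
```

```text
0.04 0.1 [280. 161.]
0.04 0.12 [279. 151.]
0.04 0.14 [278. 141.]
0.04 0.16 [278. 131.]
0.05 0.1 [285. 160.]
0.05 0.12 [285. 150.]
0.05 0.14 [284. 140.]
0.05 0.16 [284. 130.]
0.06 0.1 [291. 159.]
0.06 0.12 [290. 149.]
0.06 0.14 [290. 139.]
0.06 0.16 [289. 129.]
0.07 0.1 [296. 158.]
0.07 0.12 [296. 148.]
0.07 0.14 [295. 138.]
0.07 0.16 [295. 128.]
```

>>> play_rows([
  {"dx": -0.5,"dy": 0,"dz": 0,"turn": 0,"gripper": 1},
  {"dx": -1.0,"dy": 0,"dz": 0,"turn": 0,"gripper": 1},
  {"dx": -1.4,"dy": 0,"dz": 0,"turn": 0,"gripper": 1},
  {"dx": -1.7,"dy": 0,"dz": 0,"turn": 0,"gripper": 1},
  {"dx": -1.9,"dy": 0,"dz": 0,"turn": 0,"gripper": 1},
  {"dx": -2.1,"dy": 0,"dz": 0,"turn": 0,"gripper": 1},
  {"dx": -2.3,"dy": 0,"dz": 0,"turn": 0,"gripper": 1},
  {"dx": -2.3,"dy": 0,"dz": 0,"turn": 0,"gripper": 1},
])

```text
t: 4.18
tcp_pos: [0.4289, 0.1811, 0.0456]
eef_rot: [0.782, 0.623, 0.0, -0.0]
contact_force: [0.0, 0.9, -0.1]
grip_width: -0.0
```

```bash
cat >> h.py <<'E'
def look(n):
    im=env.snapshot("top")[90:165,250:330]; cv2.imwrite(f"pics/{n}.png",cv2.resize(im,None,fx=7,fy=7,interpolation=cv2.INTER_CUBIC))
E
python3 - <<'E'
from h import *
arc(.1); look('t3')
E
```

```text
t 4.175 tcp [0.4289 0.1811 0.0456] yaw 1.345 F [ 0.02  0.91 -0.14] q [ 0.26 -0.06 -0.38  1.25  0.    2.05]
dx dy dz [-0.8  -0.14  0.06] turn -5.7
```

View pics/t3.png

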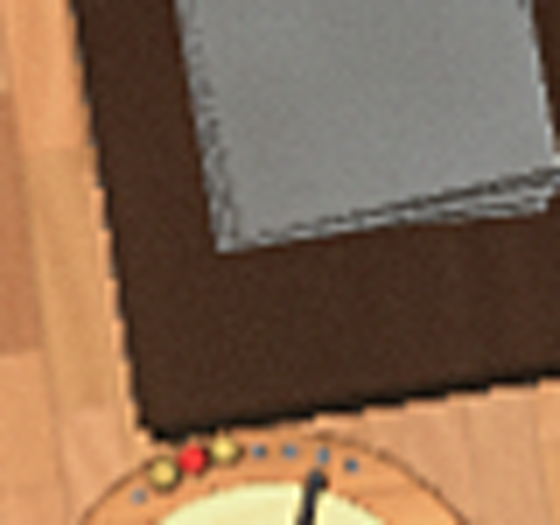

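>>> play_rows([
  {"dx": -0.3,"dy": -0.05,"dz": 0,"turn": -2,"gripper": 1},
  {"dx": -0.55,"dy": -0.1,"dz": 0,"turn": -4,"gripper": 1},
  {"dx": -0.8,"dy": -0.14,"dz": 0,"turn": -5.7,"gripper": 1},
  {"dx": -0.8,"dy": -0.14,"dz": 0,"turn": -5.7,"gripper": 1},
])

```text
t: 4.72
tcp_pos: [0.4261, 0.1739, 0.0458]
eef_rot: [0.75, 0.661, 0.001, -0.0]
contact_force: [1.2, 3.2, -2.6]
grip_width: -0.002
```

```bash
sed -i 's/\[90:165,250:330\]/[145:220,250:330]/' h.py
python3 - <<'E'
from h import *
arc(.2)
E
```

```text
t 4.725 tcp [0.4261 0.1739 0.0458] yaw 1.444 F [ 1.25  3.16 -2.57] q [ 0.24 -0.08 -0.4   1.25  0.    1.94]
dx dy dz [-0.96 -0.14  0.08] turn -5.7
```

>>> play_rows([
  {"dx": -0.3,"dy": -0.05,"dz": 0,"turn": -2,"gripper": 1},
  {"dx": -0.6,"dy": -0.1,"dz": 0,"turn": -4,"gripper": 1},
  {"dx": -0.9,"dy": -0.14,"dz": 0,"turn": -5.7,"gripper": 1},
  {"dx": -0.9,"dy": -0.14,"dz": 0,"turn": -5.7,"gripper": 1},
])

```text
t: 5.22
tcp_pos: [0.4239, 0.1655, 0.0459]
eef_rot: [0.717, 0.697, 0.001, -0.0]
contact_force: [2.8, 5.1, -1.6]
grip_width: -0.001
```

```bash
python3 - <<'E'
from h import *
arc(.3); look('t4')
E
```

```text
t 5.225 tcp [0.4239 0.1655 0.0459] yaw 1.544 F [ 2.76  5.1  -1.58] q [ 0.22 -0.09 -0.41  1.25  0.    1.82]
dx dy dz [-1.02 -0.13  0.09] turn -5.8
```

View pics/t4.png

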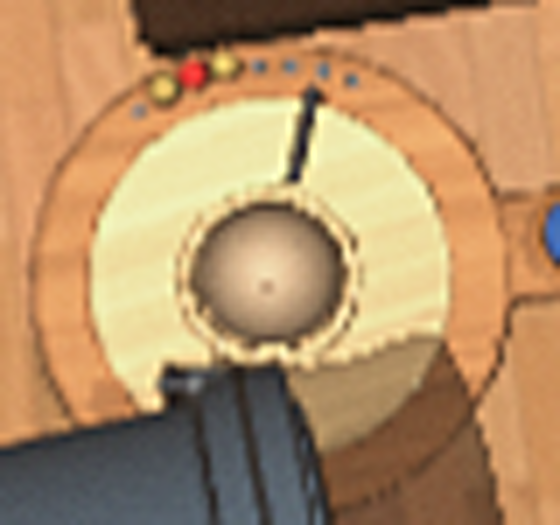

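>>> play_rows([
  {"dx": -0.3,"dy": -0.05,"dz": 0,"turn": -2,"gripper": 1},
  {"dx": -0.6,"dy": -0.1,"dz": 0,"turn": -4,"gripper": 1},
  {"dx": -0.95,"dy": -0.13,"dz": 0,"turn": -5.8,"gripper": 1},
  {"dx": -0.95,"dy": -0.13,"dz": 0,"turn": -5.8,"gripper": 1},
])

```text
t: 5.78
tcp_pos: [0.4223, 0.1562, 0.0459]
eef_rot: [0.68, 0.733, 0.001, -0.0]
contact_force: [1.3, 2.7, 0.4]
grip_width: -0.0
```

```bash
python3 - <<'E'
from h import *
arc(.4); look('t5')
E
```

```text
t 5.775 tcp [0.4223 0.1562 0.0459] yaw 1.645 F [1.33 2.66 0.37] q [ 0.2  -0.11 -0.42  1.25  0.    1.7 ]
dx dy dz [-1.01 -0.1   0.09] turn -5.7
```

View pics/t5.png

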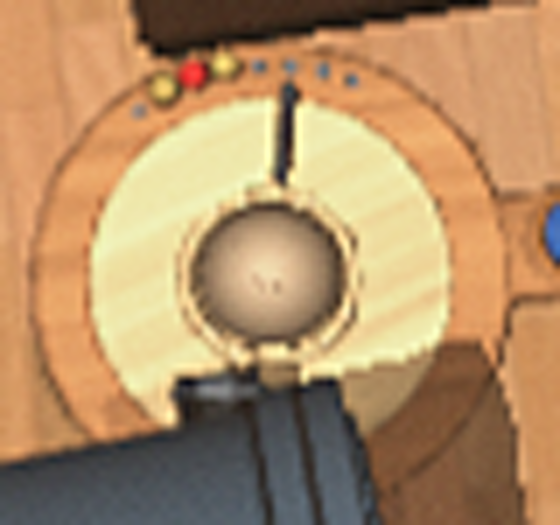

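>>> play_rows([
  {"dx": -0.25,"dy": -0.03,"dz": 0,"turn": -1.5,"gripper": 1},
  {"dx": -0.5,"dy": -0.05,"dz": 0,"turn": -3,"gripper": 1},
  {"dx": -0.75,"dy": -0.08,"dz": 0,"turn": -4.3,"gripper": 1},
  {"dx": -0.75,"dy": -0.08,"dz": 0,"turn": -4.3,"gripper": 1},
])

```text
t: 6.32
tcp_pos: [0.4217, 0.1485, 0.046]
eef_rot: [0.652, 0.758, 0.001, -0.0]
contact_force: [2.2, 5.8, -1.2]
grip_width: -0.003
```

```bash
python3 - <<'E'
from h import *
arc(.45); look('t6')
E
```

```text
t 6.325 tcp [0.4217 0.1485 0.046 ] yaw 1.721 F [ 2.24  5.77 -1.25] q [ 0.19 -0.12 -0.43  1.25  0.    1.61]
dx dy dz [-0.72 -0.06  0.09] turn -4.2
```

View pics/t6.png

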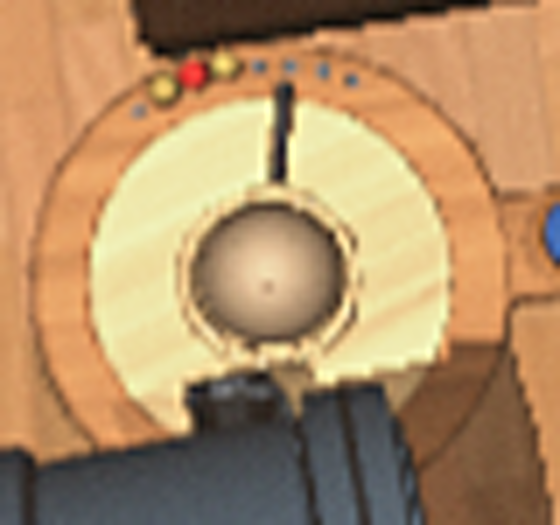

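>>> play_rows([
  {"dx": -0.25,"dy": -0.03,"dz": 0,"turn": -1.5,"gripper": 1},
  {"dx": -0.5,"dy": -0.05,"dz": 0,"turn": -3,"gripper": 1},
  {"dx": -0.5,"dy": -0.05,"dz": 0,"turn": -3,"gripper": 1},
])

```text
t: 6.75
tcp_pos: [0.4217, 0.1437, 0.0459]
eef_rot: [0.632, 0.775, 0.001, -0.001]
contact_force: [1.2, 5.7, 0.1]
grip_width: -0.003
```

```bash
python3 - <<'E'
from h import *
arc(.525); look('t7')
E
```

```text
t 6.75 tcp [0.4217 0.1437 0.0459] yaw 1.774 F [1.18 5.66 0.12] q [ 0.18 -0.12 -0.43  1.25  0.    1.54]
dx dy dz [-0.93 -0.07  0.09] turn -5.5
```

View pics/t7.png

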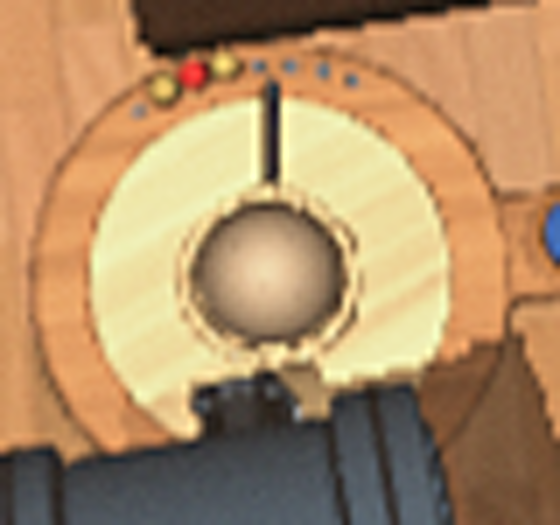

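>>> play_rows([
  {"dx": 0,"dy": 0,"dz": 0,"turn": 0,"gripper": 1},
  {"dx": -0.25,"dy": -0.02,"dz": 0,"turn": -1.5,"gripper": 1},
  {"dx": -0.5,"dy": -0.04,"dz": 0,"turn": -3,"gripper": 1},
  {"dx": -0.75,"dy": -0.06,"dz": 0,"turn": -4.5,"gripper": 1},
  {"dx": -0.9,"dy": -0.07,"dz": 0,"turn": -5.5,"gripper": 1},
  {"dx": -0.9,"dy": -0.07,"dz": 0,"turn": -5.5,"gripper": 1},
])

```text
t: 7.55
tcp_pos: [0.4226, 0.1343, 0.0459]
eef_rot: [0.594, 0.805, 0.001, -0.001]
contact_force: [0.3, 5.7, 1.4]
grip_width: -0.001
```

```bash
python3 - <<'E'
from h import *
arc(.6); look('t8')
E
```

```text
t 7.55 tcp [0.4226 0.1343 0.0459] yaw 1.87 F [0.28 5.67 1.42] q [ 0.15 -0.12 -0.44  1.26  0.    1.43]
dx dy dz [-0.7  -0.05  0.09] turn -4.3
```

View pics/t8.png

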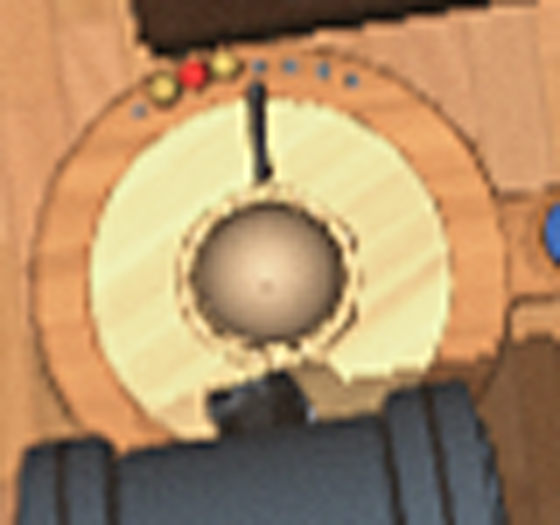

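At notch 3 (pointer at 257,88). Next click is to notch 4.

>>> play_rows([
  {"dx": -0.25,"dy": -0.02,"dz": 0,"turn": -1.5,"gripper": 1},
  {"dx": -0.5,"dy": -0.04,"dz": 0,"turn": -3,"gripper": 1},
  {"dx": -0.7,"dy": -0.05,"dz": 0,"turn": -4.2,"gripper": 1},
  {"dx": -0.7,"dy": -0.05,"dz": 0,"turn": -4.2,"gripper": 1},
])

```text
t: 8.1
tcp_pos: [0.4241, 0.1269, 0.0458]
eef_rot: [0.564, 0.826, -0.0, -0.0]
contact_force: [0.1, 4.5, 2.0]
grip_width: 0.0
```

```bash
python3 - <<'E'
from h import *
arc(.66); look('t9')
E
```

```text
t 8.1 tcp [0.4241 0.1269 0.0458] yaw 1.942 F [0.09 4.53 1.98] q [ 0.14 -0.12 -0.44  1.26  0.    1.34]
dx dy dz [-0.5  -0.04  0.08] turn -3.6
```

View pics/t9.png

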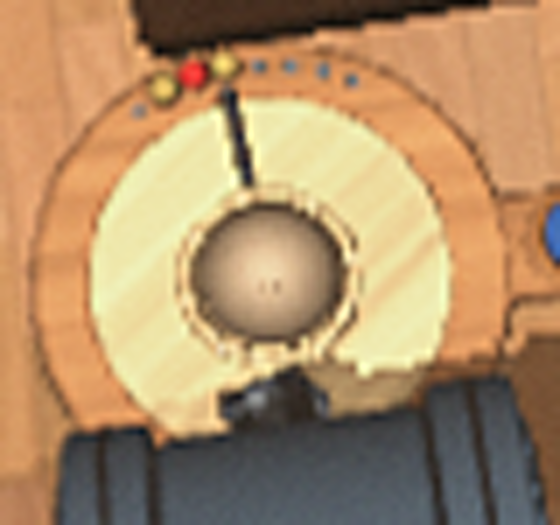

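Notch 4 (first brass peg). One more click; smaller steps now.

>>> play_rows([
  {"dx": -0.2,"dy": -0.02,"dz": 0,"turn": -1.3,"gripper": 1},
  {"dx": -0.4,"dy": -0.03,"dz": 0,"turn": -2.6,"gripper": 1},
  {"dx": -0.6,"dy": -0.04,"dz": 0,"turn": -3.6,"gripper": 1},
  {"dx": -0.6,"dy": -0.04,"dz": 0,"turn": -3.6,"gripper": 1},
])

```text
t: 8.65
tcp_pos: [0.4256, 0.1214, 0.0458]
eef_rot: [0.538, 0.843, 0.0, -0.001]
contact_force: [-1.8, 5.6, 4.3]
grip_width: 0.002
```

```bash
python3 - <<'E'
from h import *
arc(.7); look('t10')
E
```

```text
t 8.65 tcp [0.4256 0.1214 0.0458] yaw 2.005 F [-1.8   5.59  4.28] q [ 0.13 -0.12 -0.44  1.26  0.    1.26]
dx dy dz [-0.3  -0.02  0.08] turn -2.2
```

View pics/t10.png

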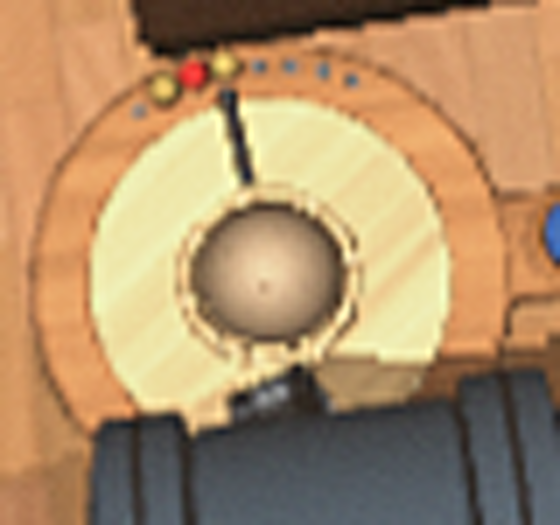

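>>> play_rows([
  {"dx": -0.15,"dy": -0.01,"dz": 0,"turn": -1,"gripper": 1},
  {"dx": -0.3,"dy": -0.02,"dz": 0,"turn": -2.2,"gripper": 1},
  {"dx": -0.4,"dy": -0.02,"dz": 0,"turn": -2.6,"gripper": 1},
  {"dx": -0.4,"dy": -0.02,"dz": 0,"turn": -2.6,"gripper": 1},
])

```text
t: 9.2
tcp_pos: [0.4266, 0.1179, 0.0457]
eef_rot: [0.519, 0.855, -0.0, -0.001]
contact_force: [-3.1, 6.3, 4.6]
grip_width: -0.004
```

```bash
python3 - <<'E'
from h import *
arc(.74); look('t11')
E
```

```text
t 9.2 tcp [0.4266 0.1179 0.0457] yaw 2.051 F [-3.14  6.33  4.64] q [ 0.12 -0.12 -0.44  1.26  0.    1.21]
dx dy dz [-0.31 -0.02  0.07] turn -1.9
```

View pics/t11.png

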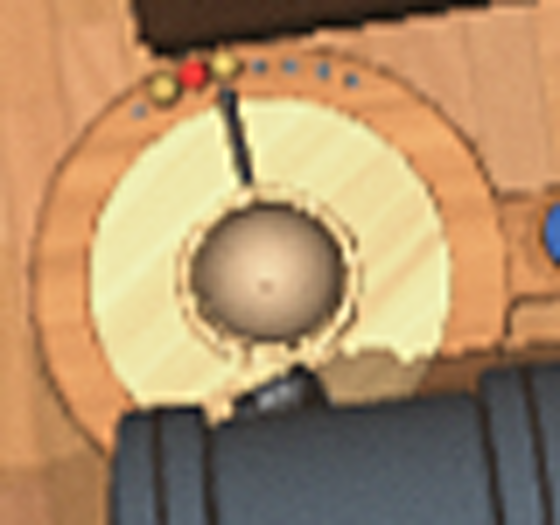

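>>> play_rows([
  {"dx": -0.15,"dy": -0.01,"dz": 0,"turn": -1,"gripper": 1},
  {"dx": -0.3,"dy": -0.02,"dz": 0,"turn": -2,"gripper": 1},
  {"dx": -0.35,"dy": -0.02,"dz": 0,"turn": -2,"gripper": 1},
  {"dx": -0.35,"dy": -0.02,"dz": 0,"turn": -2,"gripper": 1},
])

```text
t: 9.75
tcp_pos: [0.4283, 0.1139, 0.0453]
eef_rot: [0.504, 0.864, -0.001, -0.001]
contact_force: [-2.9, 2.5, 3.2]
grip_width: 0.005
```

```bash
python3 - <<'E'
from h import *
arc(.77); look('t12')
E
```

```text
t 9.75 tcp [0.4283 0.1139 0.0453] yaw 2.085 F [-2.89  2.48  3.21] q [ 0.11 -0.12 -0.44  1.26 -0.    1.17]
dx dy dz [-0.16 -0.02  0.03] turn -1.7
```

View pics/t12.png

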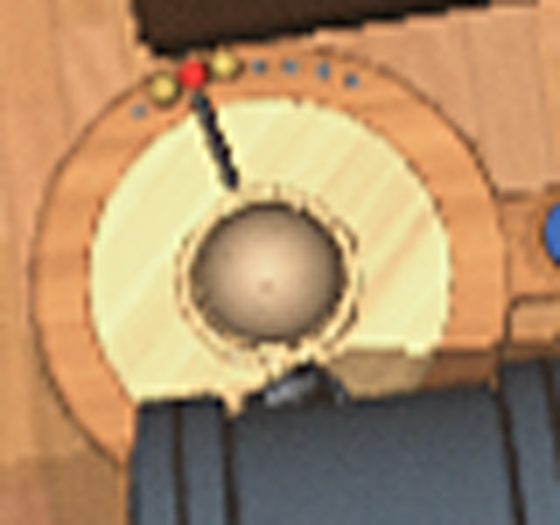

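>>> play_rows([
  {"dx": 0.3,"dy": 0,"dz": 0,"turn": 0,"gripper": 1},
  {"dx": 0.6,"dy": 0,"dz": 0,"turn": 0,"gripper": 1},
  {"dx": 1.0,"dy": 0,"dz": 0,"turn": 0,"gripper": 1},
  {"dx": 1.5,"dy": 0,"dz": 0,"turn": 0,"gripper": 1},
  {"dx": 2.0,"dy": 0,"dz": 0,"turn": 0,"gripper": 1},
  {"dx": 2.5,"dy": 0,"dz": 0,"turn": 0,"gripper": 1},
  {"dx": 3.2,"dy": 0,"dz": 0,"turn": 0,"gripper": 1},
  {"dx": 3.6,"dy": 0,"dz": 0,"turn": 0,"gripper": 1},
])

```text
t: 10.8
tcp_pos: [0.4112, 0.146, 0.0456]
eef_rot: [0.504, 0.864, -0.0, 0.0]
contact_force: [0.3, 0.2, -0.1]
grip_width: -0.001
```

```bash
python3 - <<'E'
from h import *
arc(.75); look('t13')
cv2.imwrite("pics/s13.png",cv2.resize(env.snapshot("scene")[120:280,180:400],None,fx=3.6,fy=3.6))
E
```

```text
t 10.8 tcp [0.4112 0.146  0.0456] yaw 2.085 F [ 0.3   0.22 -0.13] q [ 0.19 -0.14 -0.46  1.26 -0.    1.24]
dx dy dz [-3.61 -0.09  0.07] turn -0.5
```

View pics/t13.png

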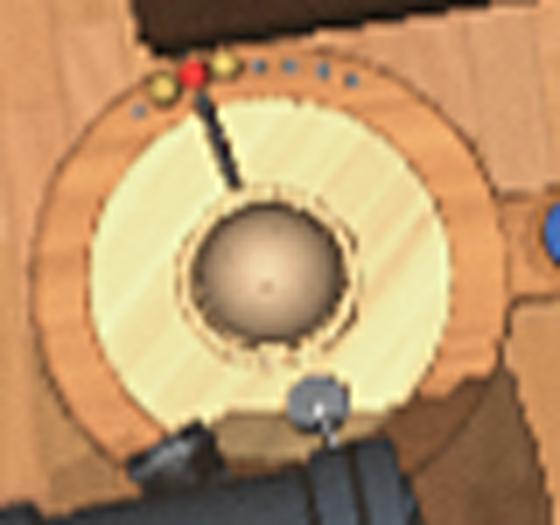

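View pics/s13.png

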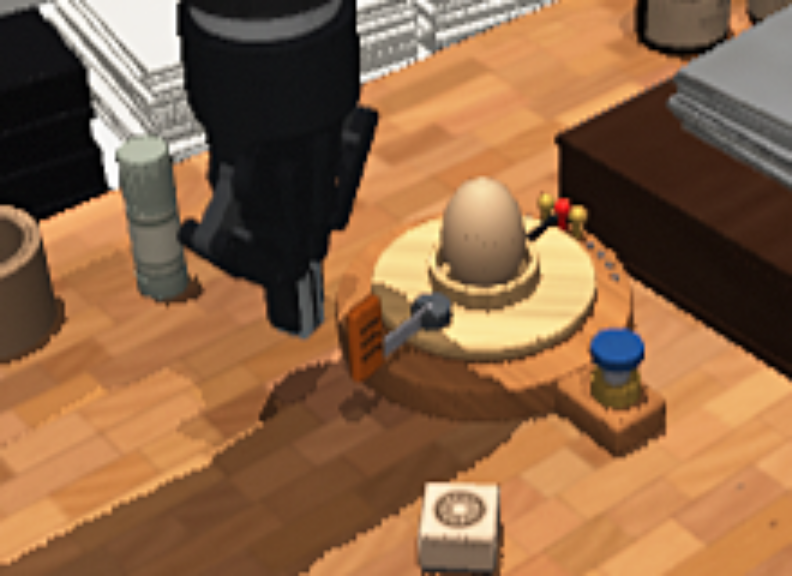

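```bash
python3 - <<'E'
from h import *
c=env.get_calibration("top"); s=env.get_calibration("scene")
for u,v in ((475,228),(125,288)):
  for z in (.06,.08,.1):
    p=at(c,240+u/4,80+v/4,z); print(u,z,p.round(3),proj(s,p).round(0))
goal([.5293,.0517,.15],2.085)
E
```

```text
475 0.06 [ 0.616 -0.003  0.06 ] [413. 210.]
475 0.08 [ 0.613 -0.     0.08 ] [412. 201.]
475 0.1 [0.61  0.002 0.1  ] [411. 191.]
125 0.06 [0.583 0.184 0.06 ] [335. 164.]
125 0.08 [0.581 0.183 0.08 ] [334. 155.]
125 0.1 [0.578 0.182 0.1  ] [334. 147.]
t 10.9 tcp [0.4111 0.146  0.0456] yaw 2.086 F [-0.74  0.01  0.16] q [ 0.19 -0.14 -0.46  1.26 -0.    1.24]
dx dy dz [-14.03   5.64 -10.44] turn 0.0
```

>>> play_rows([
  {"dx": 0,"dy": 0,"dz": -5,"turn": 0,"gripper": 1},
  {"dx": 0,"dy": 0,"dz": -10.4,"turn": 0,"gripper": 1},
  {"dx": 0,"dy": 0,"dz": -10.4,"turn": 0,"gripper": 1},
  {"dx": -5,"dy": 2,"dz": -10.4,"turn": 0,"gripper": 1},
  {"dx": -10,"dy": 4,"dz": -10.4,"turn": 0,"gripper": 1},
  {"dx": -14,"dy": 5.6,"dz": -10.4,"turn": 0,"gripper": 1},
  {"dx": -14,"dy": 5.6,"dz": -10.4,"turn": 0,"gripper": 1},
  {"dx": -14,"dy": 5.6,"dz": -10.4,"turn": 0,"gripper": 1},
])

```text
t: 11.9
tcp_pos: [0.528, 0.0514, 0.1485]
eef_rot: [0.504, 0.864, -0.001, -0.001]
contact_force: [0.0, 0.5, 0.4]
grip_width: 0.001
```

```bash
python3 - <<'E'
from h import *
goal([.5293,.0517,.056],2.085)
c=env.get_calibration("wrist");im=env.snapshot("wrist");cv2.imwrite("pics/w14.png",im)
print(proj(c,[.5293,.0517,.05]), proj(c,env.get_state()['tcp_pos']))
E
```

```text
t 11.9 tcp [0.528  0.0514 0.1485] yaw 2.084 F [0.04 0.52 0.42] q [-0.03  0.06 -0.05  1.46  0.    1.03]
dx dy dz [-0.05  0.15  9.25] turn -0.0
[317.97533101 200.70514148] [316.2655447  258.40659584]
```

View pics/w14.png

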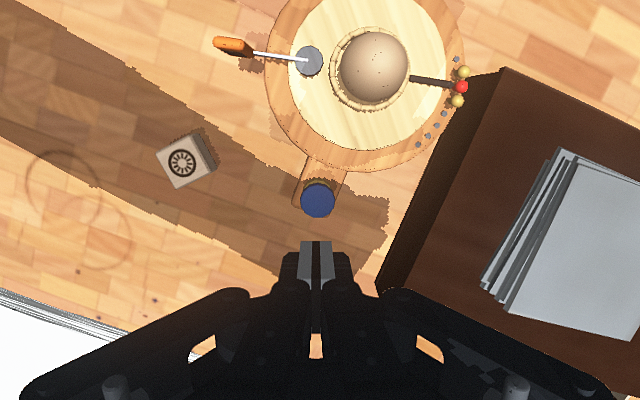

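>>> play_rows([
  {"dx": 0,"dy": 0.1,"dz": 3,"turn": 0,"gripper": 1},
  {"dx": 0,"dy": 0.1,"dz": 6,"turn": 0,"gripper": 1},
  {"dx": 0,"dy": 0.1,"dz": 8,"turn": 0,"gripper": 1},
  {"dx": 0,"dy": 0.1,"dz": 9,"turn": 0,"gripper": 1},
  {"dx": 0,"dy": 0.1,"dz": 9,"turn": 0,"gripper": 1},
])

```text
t: 12.58
tcp_pos: [0.5288, 0.0524, 0.0592]
eef_rot: [0.504, 0.864, -0.0, -0.001]
contact_force: [-0.1, -1.2, 0.1]
grip_width: -0.004
```

```bash
python3 - <<'E'
from h import *
goal([.5293,.0517,.0395],2.085)
cv2.imwrite("pics/s15.png",cv2.resize(env.snapshot("scene")[120:280,220:440],None,fx=3.6,fy=3.6))
E
```

```text
t 12.575 tcp [0.5288 0.0524 0.0592] yaw 2.086 F [-0.14 -1.2   0.05] q [-0.03  0.1  -0.19  1.28  0.    1.03]
dx dy dz [-0.09  0.01  1.97] turn 0.0
```

View pics/s15.png

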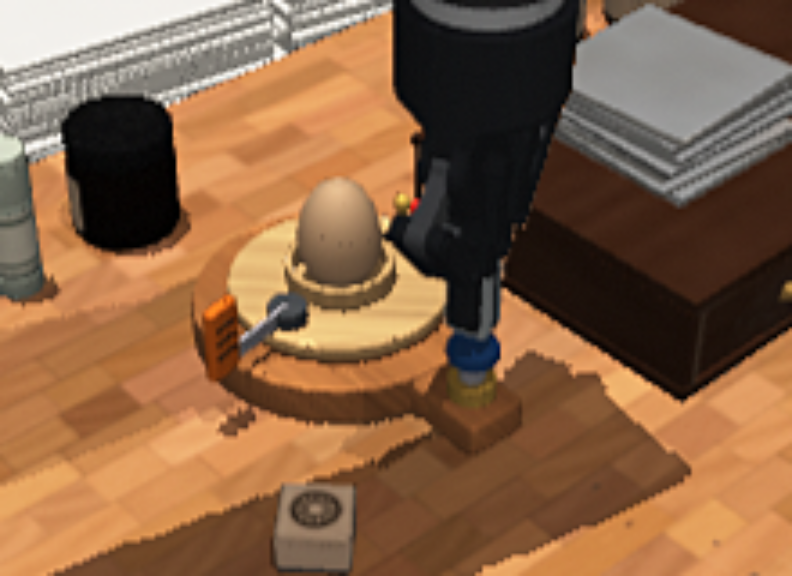

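>>> play_rows([
  {"dx": 0,"dy": 0,"dz": 0.4,"turn": 0,"gripper": 1},
  {"dx": 0,"dy": 0,"dz": 0.7,"turn": 0,"gripper": 1},
  {"dx": 0,"dy": 0,"dz": 1.0,"turn": 0,"gripper": 1},
  {"dx": 0,"dy": 0,"dz": 1.3,"turn": 0,"gripper": 1},
  {"dx": 0,"dy": 0,"dz": 1.5,"turn": 0,"gripper": 1},
  {"dx": 0,"dy": 0,"dz": 1.7,"turn": 0,"gripper": 1},
  {"dx": 0,"dy": 0,"dz": 1.85,"turn": 0,"gripper": 1},
  {"dx": 0,"dy": 0,"dz": 1.85,"turn": 0,"gripper": 1},
])

```text
t: 13.62
tcp_pos: [0.5302, 0.0517, 0.0411]
eef_rot: [0.504, 0.864, 0.0, 0.0]
contact_force: [0.1, 1.0, 2.4]
grip_width: 0.008
```

>>> play_rows([
  {"dx": 0,"dy": 0,"dz": 0.1,"turn": 0,"gripper": 1},
  {"dx": 0,"dy": 0,"dz": 0.15,"turn": 0,"gripper": 1},
  {"dx": 0,"dy": 0,"dz": 0.2,"turn": 0,"gripper": 1},
  {"dx": 0,"dy": 0,"dz": 0.2,"turn": 0,"gripper": 1},
])

```text
t: 14.12
tcp_pos: [0.5302, 0.0517, 0.04]
eef_rot: [0.504, 0.864, 0.0, 0.0]
contact_force: [-1.0, -0.1, 6.7]
grip_width: 0.0
```

>>> play_rows([
  {"dx": 0,"dy": 0,"dz": 0.1,"turn": 0,"gripper": 1},
  {"dx": 0,"dy": 0,"dz": 0.15,"turn": 0,"gripper": 1},
  {"dx": 0,"dy": 0,"dz": 0.15,"turn": 0,"gripper": 1},
])

```text
t: 14.5
tcp_pos: [0.5303, 0.0517, 0.04]
eef_rot: [0.504, 0.864, 0.0, 0.001]
contact_force: [-3.9, -0.4, 13.0]
grip_width: 0.001
```

Bottomed out: z stays at 0.040 and the force rises to 13 N. Lifting off.

>>> play_rows([
  {"dx": 0,"dy": 0,"dz": -0.5,"turn": 0,"gripper": 1},
  {"dx": 0,"dy": 0,"dz": -2,"turn": 0,"gripper": 1},
  {"dx": 0,"dy": 0,"dz": -6,"turn": 0,"gripper": 1},
  {"dx": 0,"dy": 0,"dz": -11,"turn": 0,"gripper": 1},
  {"dx": 5,"dy": 0,"dz": -14,"turn": 0,"gripper": 1},
  {"dx": -8,"dy": 0,"dz": -14,"turn": 0,"gripper": 1},
  {"dx": -12,"dy": 0,"dz": -14,"turn": 0,"gripper": 1},
  {"dx": -12,"dy": 0,"dz": -14,"turn": 0,"gripper": 1},
])

```text
t: 15.5
tcp_pos: [0.5898, -0.054, 0.1779]
eef_rot: [0.504, 0.864, -0.0, 0.0]
contact_force: [0.8, 0.8, 0.1]
grip_width: 0.0
```

```bash
python3 - <<'E'
from h import *
print(env.get_state())
look('t16')
cv2.imwrite("pics/s16.png",cv2.resize(env.snapshot("scene")[120:280,180:400],None,fx=3.6,fy=3.6))
E
```

```text
{'t': 15.5, 'q': array([-2.04410641e-01,  2.17667285e-01,  1.80011131e-01,  1.53264193e+00,
       -2.22051916e-04,  8.51881877e-01]), 'dq': array([-0.48202648,  0.51507461,  0.58493115,  0.08306956,  0.01312034,
       -0.47205035]), 'tau': array([  1.07768353, -42.58771777,  30.74474931,  -0.05449859,
        -0.1485184 ,   0.27988457]), 'tcp_pos': array([ 0.58977654, -0.05401333,  0.17785121]), 'eef_rot': array([ 5.03933058e-01,  8.63742669e-01, -2.60105887e-05,  2.71498624e-04]), 'contact_force': array([0.75910531, 0.84285564, 0.13405855]), 'torque': array([0.06991991, 0.05188487, 0.02593921]), 'grip_width': 0.0004918638786656206}
```

View pics/t16.png

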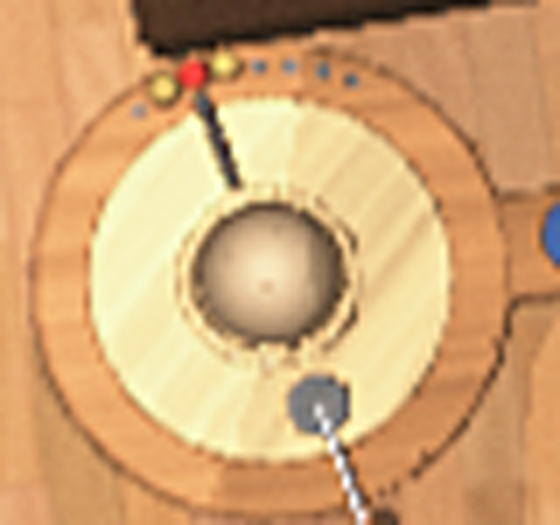

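View pics/s16.png

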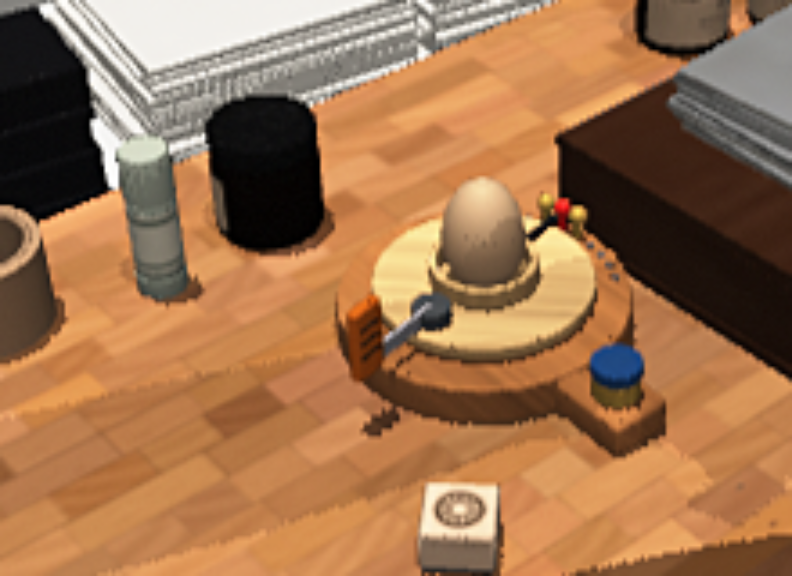

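>>> play_rows([
  {"dx": 0,"dy": 0,"dz": 0,"turn": 0,"gripper": 1},
  {"dx": 0,"dy": 0,"dz": 0,"turn": 0,"gripper": 1},
  {"dx": 0,"dy": 0,"dz": 0,"turn": 0,"gripper": 1},
])

```text
t: 15.98
tcp_pos: [0.5885, -0.0516, 0.178]
eef_rot: [0.503, 0.864, 0.0, 0.0]
contact_force: [0.4, -0.2, 0.4]
grip_width: -0.0
```

```bash
python3 - <<'E'
from cell import env
s=env.get_state(); print(s['t'],s['tcp_pos'],s['contact_force'],s['dq'].round(3))
print(env.close_job())
E
```

```text
15.975 [ 0.58845644 -0.05161219  0.17795585] [ 0.42939923 -0.19744782  0.36596497] [-0.002 -0.002  0.    -0.001 -0.002  0.   ]
the job is handed in; nothing more can be done
None
```

The turntable now stands at the red peg (notch 5), the lock pin is down, and the job was handed in at about 16 s; it reported no verdict.

- **Turning:** With closed fingers I pushed the lever along its arc through four clicks, from notch 1 to notch 5. Readings at the end of each step stayed below about 8.5 N; the force in between was not read. Then I backed off, and the force fell to about 0 N with the pointer still in line with the red peg.
- **Locking:** I pressed the blue pin until it stopped. The fingertips stayed at z = 0.040 m while the force rose to 13 N. After lifting off, the pictures show the cap down.
- **Last pictures:** The egg stands upright in its cup. The jar, glue stick and stamp look unmoved by eye; I did not measure them again. The arm was still and clear, with the force within sensor noise.

One mistyped row in the lift-off (+5 cm instead of a negative shift) briefly moved the tool back towards the egg. It was well above everything by then, and no contact showed.

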